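# Sweep tile offcuts through the gate into the slot

### The arm

A 7-joint arm with a two-finger parallel gripper is mounted at the origin on the work surface; the furniture and walls round the work are solid. World frame = base frame: x ahead of the robot, y to its left, z up, the work surface at z = 0. Lengths are in m, angles in rad, forces in N, time in s.
With the tool pointing down it reaches from about 0.425 to 0.95 m from the base axis. Payload 4.7 kg.
Tool frame: the origin (TCP) lies midway between the tips of the shut fingers; the grasp point (between the pads) lies 19 mm behind it; z points along the fingers, y is the line along which they close (so a half turn about z gives the same grasp; the last joint's range is limited). The gripper opens to 85 mm and grips with 20 to 120 N. Pads are 22 mm wide; open, the fingers measure 114 mm over their backs; the gripper's body (76 mm by 85 mm) begins 54 mm behind the grasp point. The pads swing forward as they close: fully open they stand 13 mm farther back than shut.
Start: joints at [-1.375, 0.469, -0.049, 1.532, 0.024, 1.141, -0.082], TCP at [0.15, 0.658, 0.231] pointing down, gripper open.
Joint ranges: [-2.59, 2.59], [-0.33, 1.99], [-1.39, 1.29], [0.1, 2.45], [-1.04, 4.18], [0.21, 1.99], [-2.66, 2.66]. Speed limits (rad/s): [2.57, 2.57, 3.14, 3.14, 3.14, 3.14, 3.14].

### API

Orientations are given as a unit quaternion [w, x, y, z].
In Python, from station import * gives the robot as it stands. The module is installed in compiled form; this text tells all that it offers.
- The arm moves only by the tool drive_tool, never from a script. Its argument "motion" is a list that holds one entry, the list of rows, each a list of 6 numbers: the shift along the tool's x, y, z in mm, then the turn, a rotation vector about the tool's x, y, z in degrees. In form: [[[x, y, z, rx, ry, rz], ...]]. A call has 1 to 20 rows; each row is the pose to reach, as a shift and turn from the pose commanded when the call began, along the tool's axes at that moment; what a row does not reach only later rows make up. A row lasts 1/10 s, in which the tool goes at most 50 mm and 8.59 degrees, less where a joint would pass 70% of its speed; a pose out of reach is approached as far as the arm can. A call with a gripper value outside its range is refused whole. "gripper" is the finger opening in mm, from 0 to 85.4, set as the call begins (left out, the last holds). The fingers move at their own pace and stop on an object; the grip force is fixed at half the most. Time passes only in rows, so rows that repeat a pose let the fingers close. It gives the time, the measured TCP pose, the force, the opening and the grip force at its end, in the units of the state.
- read_state(): the state, without advancing time (a new reading comes with each control period).
- capture(name): name is "side" or "top" or "wrist"; returns the picture (384x512x3 uint8, red, green, blue); there is no depth.
- calibration(name): a dict with "fovy" (degrees; the focal length in pixels is half the picture's height over the tangent of half this angle, whatever the lens; pixels are square), "cx", "cy" (the principal point, pixels), "extrinsics" (4x4, takes a point from camera to world coordinates); the wrist camera has in their place "T_tool_cam" (4x4, takes a point from camera to tool coordinates, whose origin is the TCP and whose axes are the flange's). Camera axes: x right, y down, z forward; pixel columns grow to the right and rows downward; lengths in m; the calibration is good to about 2 mm. A picture is of the moment at which its call begins: read the wrist's pose just before it. calibration takes no time and is no camera call.
- close_job(): hands the job in; it is judged then, once.
Trained networks look in the newest picture that a camera, given by its name, has taken for a name from the list of things; names that differ only in an ending like _2 or _b are one class to them, and where a whole thing is asked for, a point or a joint stands for the part that bears it (a point fixed in the world has none). Each returns a list of dicts, best first, with "confidence" (0 to 1); they miss things now and then, are a little off and sometimes report something else, mostly with a low value. They report only what shows in the picture. A call takes as long as a camera call. They do not tell look-alikes from the thing itself.
- look_for(camera, name): "position" ([x, y, z] in m, in the coordinates of the camera as it stood for that picture, good to about 4 mm: the middle of the surface that is visible of it).
- place_of(camera, name): "position" ([x, y, z] in m, in the coordinates of the camera as it stood for that picture, good to about 4 mm: a listed point, or the origin of a listed thing).
The state is a dict: "t": time; "q": joint angles; "joint_velocities": joint speeds; "joint_torque": joint torques, N m; "tool_pos": TCP position; "tcp_rot": TCP orientation; "contact_force": force on the tool from outside, world axes, zero at the start; "moment": the same for the moment, N m; "width": finger opening in m; "grip_force": force on a finger pad.
Only numpy, scipy, OpenCV 4.12 (cv2) and the standard library are available. Lean on these libraries where they do the work, as an engineer would, in place of code of your own. Each camera call takes 0.05 s, during which the arm holds its last target. There are 200 camera calls.

### The job

With the fingertips, sweep the three small rectangular tile offcuts over the deck of the wooden sorting board, through the gap in its fence and into the sunken slot behind it. Send them through one at a time, each dropped into the slot before the next comes into the gap, in any order. Keep them sliding on the deck, never lifted, and leave the two long cut tiles on the board where they lie.

Things in the scene. Friction and masses are not known exactly. Their poses are not given: they have to be found in the camera images.
- sorting_board: fixed wooden sorting board, origin at its underside on the bench. Flat deck 60 mm up, x -162..162, y -157..88 mm, between rims and a fence 18 mm above the deck. Fence along x at y 88..100 mm with a 64 mm gap (gate) at x = 0; the deck ends at y = 100 mm. Offcuts start near (-65,-20), (65,-20), (0,-75) mm, long tiles near (-135,40), (135,40) mm; which is where varies
- gate (a point): middle of the gap in the fence, at deck level; axes as the board's: x across the gap (64 mm wide), y through it towards the slot. The fence is 12 mm thick; two 8 mm cheeks as high as it (18 mm) flare back from the gap's sides to about x = +-56, y = -42 mm from here, a funnel 98 mm wide at its mouth. The deck's edge, where a piece drops, is 6 mm further in +y
- slot (a point): centre of the slot's floor, axes as the board's. The slot is open at the top, 110 mm (x) by 70 mm (y) inside, its floor 55 mm below the deck; its walls of 8 mm rise 18 mm above deck level. A rough stone block some 0.2 m tall stands on the bench near x 0.65..0.85, y 0.12..0.32 (world): go round it
- offcut_1: loose small rectangular tile offcut, blue-glazed, 20 x 37 x 10 mm, 12 g, one of three alike; origin at the centre of its underside, y along its 37 mm length; it lies flat on the deck at any yaw, clear of the other pieces; mass varies
- offcut_2: loose small rectangular tile offcut, blue-glazed, 20 x 37 x 10 mm, 12 g, one of three alike; origin at the centre of its underside, y along its 37 mm length; it lies flat on the deck at any yaw, clear of the other pieces; mass varies
- offcut_3: loose small rectangular tile offcut, blue-glazed, 20 x 37 x 10 mm, 12 g, one of three alike; origin at the centre of its underside, y along its 37 mm length; it lies flat on the deck at any yaw, clear of the other pieces; mass varies
- long_hexagon: loose long hexagonal cut tile, honey-glazed, 25 x 68 x 12 mm, 20 g, lying on the deck close to one side rim; origin at the centre of its underside, y along its length; to be left alone
- lozenge: loose lozenge-shaped (diamond) cut tile, turquoise-glazed, 35 x 68 x 12 mm, 18 g, lying on the deck close to the other side rim; origin at the centre of its underside, y along its length; to be left alone
Not all that is in view belongs to the job. Leave any purple or yellow look-alike of the offcut_2 alone.

How it is judged:
On the way, in this order (a step that is already met when the one before it is completed fails the run):
1. a first offcut has dropped into the slot (((x of offcut_1 in the frame of slot between -0.055 and 0.055 m and y of offcut_1 in the frame of slot between -0.035 and 0.035 m and z of offcut_1 in the frame of slot below 0.044 m) or (x of offcut_2 in the frame of slot between -0.055 and 0.055 m and y of offcut_2 in the frame of slot between -0.035 and 0.035 m and z of offcut_2 in the frame of slot below 0.044 m) or (x of offcut_3 in the frame of slot between -0.055 and 0.055 m and y of offcut_3 in the frame of slot between -0.035 and 0.035 m and z of offcut_3 in the frame of slot below 0.044 m))), for 0.2 s.
2. two offcuts are in the slot ((((x of offcut_1 in the frame of slot between -0.055 and 0.055 m and y of offcut_1 in the frame of slot between -0.035 and 0.035 m and z of offcut_1 in the frame of slot below 0.044 m) and (x of offcut_2 in the frame of slot between -0.055 and 0.055 m and y of offcut_2 in the frame of slot between -0.035 and 0.035 m and z of offcut_2 in the frame of slot below 0.044 m)) or ((x of offcut_1 in the frame of slot between -0.055 and 0.055 m and y of offcut_1 in the frame of slot between -0.035 and 0.035 m and z of offcut_1 in the frame of slot below 0.044 m) and (x of offcut_3 in the frame of slot between -0.055 and 0.055 m and y of offcut_3 in the frame of slot between -0.035 and 0.035 m and z of offcut_3 in the frame of slot below 0.044 m)) or ((x of offcut_2 in the frame of slot between -0.055 and 0.055 m and y of offcut_2 in the frame of slot between -0.035 and 0.035 m and z of offcut_2 in the frame of slot below 0.044 m) and (x of offcut_3 in the frame of slot between -0.055 and 0.055 m and y of offcut_3 in the frame of slot between -0.035 and 0.035 m and z of offcut_3 in the frame of slot below 0.044 m)))), for 0.2 s.
3. all three offcuts are in the slot (x of offcut_1 in the frame of slot between -0.055 and 0.055 m and y of offcut_1 in the frame of slot between -0.035 and 0.035 m and z of each of offcut_1, offcut_2, offcut_3 in the frame of slot below 0.044 m and x of offcut_2 in the frame of slot between -0.055 and 0.055 m and y of offcut_2 in the frame of slot between -0.035 and 0.035 m and x of offcut_3 in the frame of slot between -0.055 and 0.055 m and y of offcut_3 in the frame of slot between -0.035 and 0.035 m), for 0.2 s.
At the end, for the whole second after the job is handed in: all three offcuts lie at rest inside the slot (origin within its walls and at most 44 mm above its floor), and the two long tiles are within 20 mm of where they lay (all of step 3 and linear speed of each of offcut_1, offcut_2, offcut_3 below 0.02 m/s and distance of each of long_hexagon, lozenge from where it was at the start of the episode below 0.02 m); the robot touches nothing.
It fails at once if an offcut was lifted more than 15 mm off the deck (z of any of offcut_1, offcut_2, offcut_3 in the frame of gate above 0.015 m).
It fails at once if two offcuts were in the gate at once (origins, at deck level, within 50 mm of its middle across and from 30 mm before it to 40 mm past it) (((x of offcut_1 in the frame of gate between -0.05 and 0.05 m and y of offcut_1 in the frame of gate between -0.03 and 0.04 m and z of offcut_1 in the frame of gate above -0.008 m) and (x of offcut_2 in the frame of gate between -0.05 and 0.05 m and y of offcut_2 in the frame of gate between -0.03 and 0.04 m and z of offcut_2 in the frame of gate above -0.008 m)) or ((x of offcut_1 in the frame of gate between -0.05 and 0.05 m and y of offcut_1 in the frame of gate between -0.03 and 0.04 m and z of offcut_1 in the frame of gate above -0.008 m) and (x of offcut_3 in the frame of gate between -0.05 and 0.05 m and y of offcut_3 in the frame of gate between -0.03 and 0.04 m and z of offcut_3 in the frame of gate above -0.008 m)) or ((x of offcut_2 in the frame of gate between -0.05 and 0.05 m and y of offcut_2 in the frame of gate between -0.03 and 0.04 m and z of offcut_2 in the frame of gate above -0.008 m) and (x of offcut_3 in the frame of gate between -0.05 and 0.05 m and y of offcut_3 in the frame of gate between -0.03 and 0.04 m and z of offcut_3 in the frame of gate above -0.008 m))).
It fails at once if a long tile was moved more than 20 mm or lifted (distance of any of long_hexagon, lozenge from where it was at the start of the episode above 0.02 m).
It also fails if it takes over 64 s, if anything falls off the work surface, if the arm or the gripper's body presses on something with over 40 N, if the wrist force passes 120 N, or if a joint passes its speed limit or range.

## Working session

There is one attempt and no reset: what is moved stays moved. The work goes in short steps, Python scripts to look and compute and a tool call to move; the robot and the scene stay as the last step left them, time stands still between calls to the robot, and variables do not carry over. Pictures are saved under pics/ and viewed, at most 14 in all, crops included, and the job is handed in when it is done.

Besides the shell and the picture viewer there is one more tool, called after ">>>" by a JSON object that holds its "method" and its "body". drive_tool: Moves the arm, as the interface text tells. Its arguments: {"type":"object","properties":{"motion":{"type":"array","items":{"type":"array","items":{"type":"array","items":{"type":"number"}}}},"gripper":{"type":"number"}},"required":["motion"]}

```bash
mkdir -p pics; cat > h.py <<'E'
from station import *
import numpy as np, cv2
def cam(n):
    c=calibration(n)
    if n=="wrist":
        from scipy.spatial.transform import Rotation as R
        s=read_state();w,x,y,z=s["tcp_rot"];T=np.eye(4);T[:3,:3]=R.from_quat([x,y,z,w]).as_matrix();T[:3,3]=s["tool_pos"]
        E=T@np.array(c["T_tool_cam"])
    else: E=np.array(c["extrinsics"])
    f=192/np.tan(np.radians(c["fovy"])/2)
    return f,c["cx"],c["cy"],E
def snap(n,name=None):
    C=cam(n); im=capture(n)
    if name: cv2.imwrite(f"pics/{name}.png",im[:,:,::-1])
    return im,C
def px2w(u,v,C,z):
    f,cx,cy,E=C; d=E[:3,:3]@np.array([(u-cx)/f,(v-cy)/f,1]); o=E[:3,3]
    return o+d*(z-o[2])/d[2]
def w2px(p,C):
    f,cx,cy,E=C; q=np.linalg.inv(E)@np.append(p,1); return f*q[0]/q[2]+cx,f*q[1]/q[2]+cy
E
python3 - <<'E'
from h import *
for n in("top","side"):
    im,C=snap(n,n+"0"); print(n,C[3][:3].round(3).tolist(),C[0])
    for t in("sorting_board","gate","slot","offcut_1","long_hexagon","lozenge"):
        for d in place_of(n,t): 
            p=(C[3]@np.append(d["position"],1))[:3]; print(t,round(d["confidence"],2),p.round(3),np.round(w2px(p,C)))
a=read_state();print(a)
E
```

```text
top [[-0.012, -0.984, 0.178, 0.335], [-1.0, 0.013, 0.007, -0.09], [-0.009, -0.178, -0.984, 1.008]] 397.165512889574
sorting_board 0.63 [ 0.567 -0.03   0.001] [235. 170.]
sorting_board 0.33 [0.554 0.069 0.059] [193. 170.]
gate 0.89 [0.554 0.069 0.058] [193. 170.]
slot 0.7 [0.553 0.11  0.008] [180. 175.]
offcut_1 0.58 [ 0.638 -0.259 -0.   ] [322. 143.]
offcut_1 0.56 [ 0.332 -0.102  0.004] [264. 262.]
offcut_1 0.51 [ 0.624 -0.037  0.06 ] [236. 142.]
offcut_1 0.49 [ 0.502 -0.043  0.061] [239. 190.]
long_hexagon 0.72 [ 0.43  -0.001  0.059] [222. 221.]
lozenge 0.75 [0.7   0.025 0.06 ] [211. 113.]
lozenge 0.27 [0.557 0.072 0.059] [192. 169.]
side [[0.899, -0.375, 0.226, 0.314], [-0.438, -0.767, 0.468, -0.489], [-0.002, -0.52, -0.854, 0.788]] 445.3756980122551
sorting_board 0.93 [ 0.565 -0.029  0.004] [269. 166.]
gate 0.94 [0.559 0.071 0.06 ] [246. 117.]
gate 0.37 [0.558 0.106 0.004] [239. 123.]
slot 0.66 [0.559 0.106 0.005] [239. 122.]
offcut_1 0.73 [ 0.501 -0.049  0.06 ] [245. 170.]
offcut_1 0.69 [ 0.338 -0.099 -0.   ] [180. 237.]
offcut_1 0.55 [ 0.627 -0.041  0.065] [300. 143.]
offcut_1 0
[... 304 characters left out ...]
rray([-1.37489928,  0.46853767, -0.0486004 ,  1.53247147,  0.02410589,
        1.14102393, -0.08229538]), 'joint_velocities': array([ 0.00090519, -0.00187684, -0.00030563,  0.00140063,  0.00189614,
       -0.00059766,  0.00018442]), 'joint_torque': array([-6.74780381e-05, -5.10002804e+01, -4.69704426e-02, -2.37970823e+01,
        1.08558219e-02,  7.14648813e-04, -5.39109578e-06]), 'tool_pos': array([0.15042525, 0.65805071, 0.23138902]), 'tcp_rot': array([-1.04914699e-05,  1.12153680e-01,  9.93690871e-01,  7.32220173e-05]), 'contact_force': array([ 0.33269751,  0.44203312, -0.36001626]), 'moment': array([-0.05812178, -0.0043771 , -0.02835254]), 'grip_force': 0.0, 'width': 0.08527078085782755}
```

View pics/top0.png

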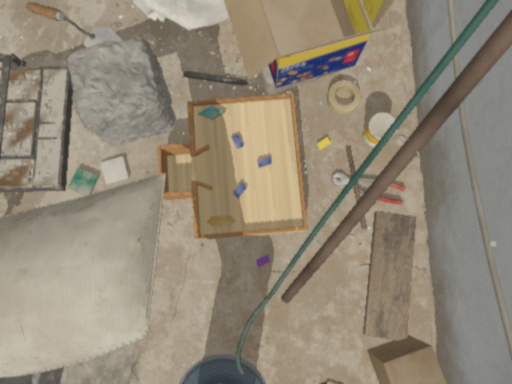

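```bash
python3 - <<'E'
from h import *
a=cv2.imread("pics/top0.png")[80:250,150:345]; b=cv2.imread("pics/side0.png")
a=cv2.resize(a,(780,680),interpolation=cv2.INTER_CUBIC)[:600]
cv2.imwrite("pics/crop.png",a)
C=cam("top")
im=cv2.imread("pics/top0.png"); hsv=cv2.cvtColor(im,cv2.COLOR_BGR2HSV)
m=cv2.inRange(hsv,(105,90,60),(128,255,255)); m[:95]=0;m[240:]=0;m[:,:195]=0;m[:,305:]=0
n,l,s,c=cv2.connectedComponentsWithStats(m)
for i in range(1,n):
    if s[i,4]>15:
        ys,xs=np.where(l==i); P=np.array([px2w(u,v,C,.07)[:2] for u,v in zip(xs,ys)])
        w,V=np.linalg.eigh(np.cov(P.T)); print(c[i].round(1),s[i,4],P.mean(0).round(4),"long axis deg",np.degrees(np.arctan2(V[1,1],V[0,1])).round(),(np.sqrt(w*12)*1000).round())
E
```

```text
(no output)
```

View pics/crop.png

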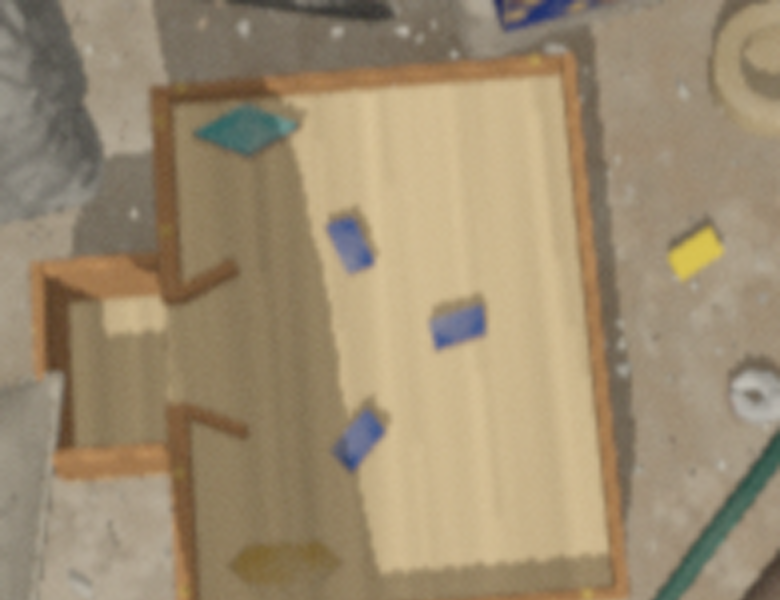

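View pics/side0.png

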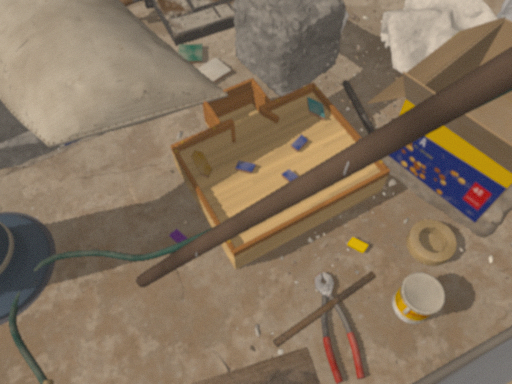

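```bash
python3 - <<'E'
from h import *
from scipy.optimize import least_squares
C=cam("top");S=cam("side")
for n,p in dict(base=(0,0,0),b3=(0,0,.3),tcp=(.15,.658,.23),elb=(.05,.2,.5)).items(): print(n,np.round(w2px(p,C)),np.round(w2px(p,S)))
def tri(a,b):
    r=least_squares(lambda p:np.r_[np.array(w2px(p,C))-a,np.array(w2px(p,S))-b],[.4,0,.1]); return r.x.round(3),round(r.cost,1)
print("pipe tip",tri((287,299),(143,281)))
print("sack corner",tri((163,178),(214,101)))
# pipe line: top line pts at (400,165)-> find pt on side line (143,281)-(505,68)
for u,v in((345,228),(400,163),(450,105)):
    r=least_squares(lambda p:np.r_[np.array(w2px(p,C))-(u,v),(w2px(p,S)[1]-281)-(w2px(p,S)[0]-143)*(68-281)/(505-143)],[.4,-.2,.3]);print("pipe",r.x.round(3),round(r.cost,1))
im=cv2.imread("pics/top0.png"); hsv=cv2.cvtColor(im,cv2.COLOR_BGR2HSV)
print(hsv[140,238],hsv[160,264],hsv[189,240])
m=cv2.inRange(hsv,(108,80,40),(130,255,255)); m[:125]=0;m[205:]=0;m[:,:220]=0;m[:,285:]=0
n,l,s,c=cv2.connectedComponentsWithStats(m);print(n)
for i in range(1,n):
    if s[i,4]>15:
        ys,xs=np.where(l==i); P=np.array([px2w(u,v,C,.07)[:2] for u,v in zip(xs,ys)])
        w,V=np.linalg.eigh(np.cov(P.T)); print(c[i].round(1),s[i,4],P.mean(0).round(4),"long axis deg",np.degrees(np.arctan2(V[1,1],V[0,1])).round(),(np.sqrt(w*12)*1000).round())
# board inner corners etc from crop (crop/4+150, +80)
for nm,(x,y),z in [("rimTL",(165,92),.078),("rimTR",(572,60),.078),("rimBRin",(612,590),.078),("cheekTipU",(236,268),.078),("cheekTipL",(245,430),.078),("gateU",(172,297),.078),("gateL",(180,408),.078)]:
    print(nm,px2w(x/4+150,y/4+80,C,z).round(4))
E
```

```text
base [223. 406.] [ -9. 266.]
b3 [206. 473.] [-127.  182.]
tcp [-142.  366.] [-39. -56.]
elb [  7. 518.] [-215.  -60.]
pipe tip (array([ 0.245, -0.156,  0.013]), np.float64(1.1))
sack corner (array([0.526, 0.144, 0.057]), np.float64(15.7))
pipe [ 0.392 -0.25   0.269] 0.0
pipe [ 0.478 -0.305  0.42 ] 0.0
pipe [ 0.531 -0.341  0.517] 0.0
[115  62 144] [114  68 147] [115  61 146]
7
[242.5 186.5] 17 [ 0.5103 -0.0523] long axis deg -161.0 [ 7. 14.]
rimTL [0.7211 0.0731 0.078 ]
rimTR [ 0.7382 -0.1795  0.078 ]
rimBRin [ 0.4095 -0.1934  0.078 ]
cheekTipU [0.6074 0.0281 0.078 ]
cheekTipL [0.5074 0.0218 0.078 ]
gateU [0.5898 0.0667 0.078 ]
gateL [0.5213 0.0608 0.078 ]
```

>>> {"method": "drive_tool", "body": {"motion": [[[0, 0, -50, 0, 0, 0], [0, 0, -100, 0, 0, 0], [-301, -196, -149, 0, 0, 36], [-301, -196, -149, 0, 0, 36], [-301, -196, -149, 0, 0, 36], [-301, -196, -149, 0, 0, 36], [-301, -196, -149, 0, 0, 36], [-301, -196, -149, 0, 0, 36], [-301, -196, -149, 0, 0, 36], [-558, -599, -149, 0, 0, 73], [-558, -599, -149, 0, 0, 73], [-558, -599, -149, 0, 0, 73], [-558, -599, -149, 0, 0, 73], [-558, -599, -149, 0, 0, 73], [-558, -599, -149, 0, 0, 73], [-558, -599, -149, 0, 0, 73], [-558, -599, -149, 0, 0, 73], [-558, -599, -149, 0, 0, 73], [-558, -599, -149, 0, 0, 73], [-558, -599, -149, 0, 0, 73]]], "gripper": 0}}

```text
t: 2.7
tool_pos: [0.5612, -0.0574, 0.3807]
tcp_rot: [0.002, 0.685, 0.728, -0.001]
contact_force: [-0.8, -1.0, 0.3]
width: 0.0002
grip_force: 0.0
```

```bash
cat > find.py <<'E'
from h import *
def blobs(im,C,dbg=0):
    hsv=cv2.cvtColor(im,cv2.COLOR_RGB2HSV); m=cv2.inRange(hsv,(106,50,30),(125,255,255)); m=cv2.morphologyEx(m,cv2.MORPH_OPEN,np.ones((3,3)))
    cs,_=cv2.findContours(m,cv2.RETR_EXTERNAL,cv2.CHAIN_APPROX_NONE); out=[]
    for c in cs:
        if cv2.contourArea(c)<60: continue
        P=np.array([px2w(u,v,C,.069)[:2] for u,v in c[:,0]])*1000
        (x,y),(w,h),a=cv2.minAreaRect(P.astype(np.float32))
        if w>h: a+=90
        out.append((np.round([x,y]),round(w),round(h),"long axis az",round((a+90)%180),np.round(c[:,0].mean(0))))
    return out
E
python3 - <<'E'
from find import *
s=read_state();print(s["t"],s["tool_pos"],s["q"].round(2))
im,C=snap("wrist","w1")
for b in blobs(im,C): print(b)
for t in("gate","offcut_1","long_hexagon","lozenge","slot"):
    for d in place_of("wrist",t):
        p=(C[3]@np.append(d["position"],1))[:3]; print(t,round(d["confidence"],2),p.round(3),np.round(w2px(p,C)))
E
```

```text
2.7 [ 0.56115578 -0.0574056   0.38066299] [-0.5   0.2   0.64  1.61 -0.12  1.36  0.22]
(array([ 830., -305.]), 47, 189, 'long axis az', 108, array([405., 296.]))
(array([ 788., -177.]), 31, 60, 'long axis az', 115, array([393., 236.]))
(array([ 812., -157.]), 34, 96, 'long axis az', 140, array([407., 222.]))
gate 0.78 [0.556 0.067 0.06 ] [260.  58.]
gate 0.18 [ 0.564 -0.028 -0.004] [261. 125.]
offcut_1 0.75 [ 0.328 -0.099  0.002] [119. 159.]
offcut_1 0.62 [ 0.621 -0.041  0.055] [299. 140.]
offcut_1 0.61 [ 0.5   -0.042  0.06 ] [217. 136.]
offcut_1 0.54 [ 0.572 -0.108  0.06 ] [263. 182.]
offcut_1 0.45 [ 0.631 -0.257 -0.003] [288. 251.]
long_hexagon 0.76 [ 0.426 -0.002  0.057] [166. 105.]
long_hexagon 0.6 [0.555 0.066 0.058] [259.  59.]
lozenge 0.72 [0.7   0.027 0.059] [360.  96.]
slot 0.9 [0.554 0.109 0.004] [260.  32.]
```

View pics/w1.png

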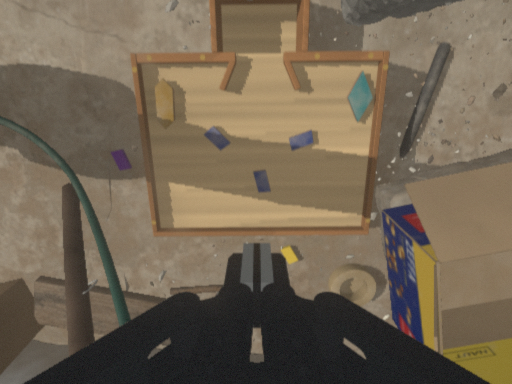

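>>> {"method": "drive_tool", "body": {"motion": [[[-95, 9, 100, 0, 0, -0.8], [-95, 9, 150, 0, 0, -0.8], [-95, 9, 200, 0, 0, -0.8], [-95, 9, 250, 0, 0, -0.8], [-95, 9, 280, 0, 0, -0.8], [-95, 9, 300, 0, 0, -0.8], [-95, 9, 310, 0, 0, -0.8], [-95, 9, 316, 0, 0, -0.8], [-95, 9, 316, 0, 0, -0.8], [-95, 9, 316, 0, 0, -0.8]]]}}

```text
t: 4.0
tool_pos: [0.5783, -0.1441, 0.0663]
tcp_rot: [0.001, 0.676, 0.737, 0.001]
contact_force: [0.5, -0.1, 0.1]
width: -0.0001
grip_force: 0.0
```

```bash
python3 - <<'E'
from find import *
s=read_state();print(s["t"],s["tool_pos"],s["tcp_rot"],s["q"].round(2),s["contact_force"])
im,C=snap("wrist","w2")
for t in("gate","offcut_1"):
    for d in place_of("wrist",t):
        p=(C[3]@np.append(d["position"],1))[:3]; print(t,round(d["confidence"],2),p.round(3),np.round(w2px(p,C)))
E
```

```text
4.0 [ 0.57834946 -0.14412262  0.06628043] [0.00140123 0.67569878 0.73717567 0.00110929] [-0.21  0.58  0.52  1.9  -0.4   0.77  0.63] [ 0.49572949 -0.07545049  0.08428861]
offcut_1 0.83 [ 0.618 -0.043  0.057] [370.  55.]
offcut_1 0.82 [ 0.569 -0.105  0.058] [248. 181.]
offcut_1 0.56 [ 0.5   -0.044  0.058] [100.  32.]
```

View pics/w2.png

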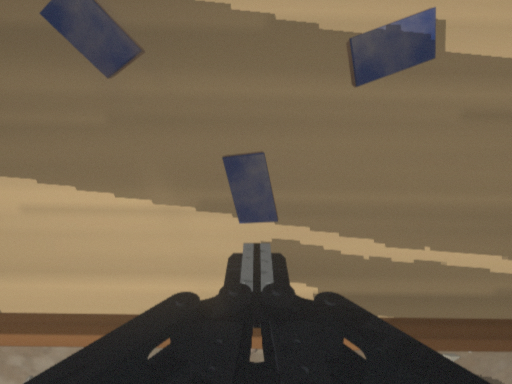

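>>> {"method": "drive_tool", "body": {"motion": [[[10, -2, 1, 0, 0, 0], [20, -3, 2, 0, 0, 0], [30, -3, 2, 0, 0, 0], [42, -3, 2, 0, 0, 0], [54, -3, 2, 0, 0, 0], [66, -3, 2, 0, 0, 0], [78, -3, 2, 0, 0, 0], [90, -3, 2, 0, 0, 0], [102, -3, 2, 0, 0, 0], [110, -3, 2, 0, 0, 0], [110, -3, 2, 0, 0, 0]]]}}

```text
t: 5.25
tool_pos: [0.5642, -0.0333, 0.0621]
tcp_rot: [-0.0, 0.675, 0.738, 0.0]
contact_force: [1.5, -1.2, 0.7]
width: -0.0002
grip_force: 0.0
```

```bash
cat > look.py <<'E'
from find import *
import sys
s=read_state();w,x,y,z=s["tcp_rot"];print(s["t"],s["tool_pos"].round(4),"az",np.degrees(2*np.arctan2(y,x)).round(1),s["q"].round(2),s["contact_force"].round(1))
G=np.array([.556,.069]);a=np.radians(4.3);R=np.array([[np.cos(a),np.sin(a)],[-np.sin(a),np.cos(a)]])
print("tool in gate",(1000*R@(s["tool_pos"][:2]-G)).round())
for n in sys.argv[2:]:
    im,C=snap(n,sys.argv[1]+n)
    for t in("gate","offcut_1"):
        for d in place_of(n,t):
            p=(C[3]@np.append(d["position"],1))[:3]; print(n,t,round(d["confidence"],2),p.round(3),"gate",(1000*R@(p[:2]-G)).round(),np.round(w2px(p,C)))
E
python3 look.py a wrist side
```

```text
5.25 [ 0.5642 -0.0333  0.0621] az 95.0 [-0.41  0.54  0.53  1.97 -0.4   0.73  0.45] [ 1.5 -1.2  0.7]
tool in gate [   0. -103.]
wrist gate 0.94 [0.557 0.067 0.061] gate [ 1. -2.] [266.  44.]
wrist offcut_1 0.95 [ 0.561 -0.007  0.062] gate [ -1. -76.] [260. 211.]
wrist offcut_1 0.94 [ 0.5   -0.042  0.057] gate [ -64. -107.] [140. 261.]
wrist offcut_1 0.84 [ 0.622 -0.043  0.057] gate [  57. -116.] [364. 279.]
side gate 0.88 [0.561 0.067 0.061] gate [ 4. -2.] [247. 118.]
side offcut_1 0.67 [ 0.627 -0.04   0.061] gate [  62. -114.] [299. 144.]
side offcut_1 0.54 [ 0.505 -0.05   0.057] gate [ -60. -115.] [247. 171.]
side offcut_1 0.51 [ 0.636 -0.265  0.005] gate [  55. -339.] [358. 245.]
side offcut_1 0.41 [ 0.336 -0.101 -0.001] gate [-233. -153.] [180. 239.]
```

View pics/awrist.png

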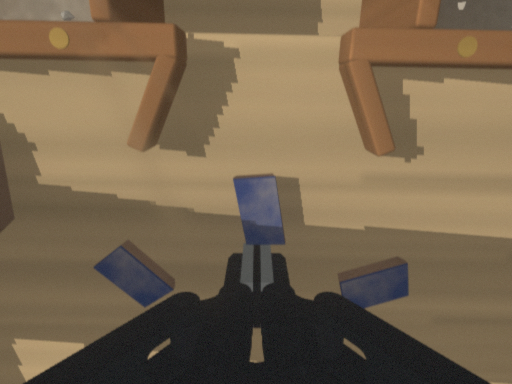

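>>> {"method": "drive_tool", "body": {"motion": [[[10, 0, -1, 0, 0, 0], [22, 0, -1, 0, 0, 0], [34, 0, -1, 0, 0, 0], [46, 0, -1, 0, 0, 0], [58, 0, -1, 0, 0, 0], [70, 0, -1, 0, 0, 0], [82, 0, -1, 0, 0, 0], [94, 0, -1, 0, 0, 0], [106, 0, -1, 0, 0, 0], [118, 0, -1, 0, 0, 0], [118, 0, -1, 0, 0, 0], [118, 0, -1, 0, 0, 0], [105, 0, -20, 0, 0, 0], [90, 0, -60, 0, 0, 0], [50, 0, -80, 0, 0, 0], [0, 0, -80, 0, 0, 0], [0, 0, -80, 0, 0, 0]]]}}

```text
t: 7.25
tool_pos: [0.5644, -0.0451, 0.1442]
tcp_rot: [0.003, 0.681, 0.732, -0.0]
contact_force: [-0.7, -0.8, -1.3]
width: 0.0002
grip_force: 0.0
```

```bash
python3 look.py b wrist
```

```text
7.25 [ 0.5644 -0.0451  0.1442] az 94.1 [-0.47  0.43  0.62  1.92 -0.32  0.88  0.38] [-0.7 -0.8 -1.3]
tool in gate [  -0. -114.]
wrist gate 0.84 [0.553 0.065 0.062] gate [-3. -4.] [255.  45.]
wrist offcut_1 0.97 [ 0.621 -0.04   0.054] gate [  57. -113.] [331. 200.]
wrist offcut_1 0.75 [ 0.5   -0.045  0.059] gate [ -64. -109.] [176. 197.]
wrist offcut_1 0.57 [ 0.328 -0.1   -0.002] gate [-240. -151.] [ 18. 218.]
```

View pics/bwrist.png

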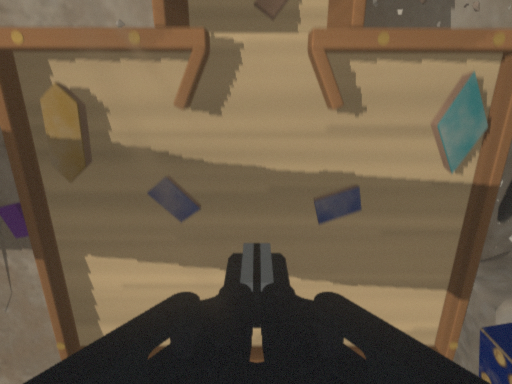

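>>> {"method": "drive_tool", "body": {"motion": [[[-37, -83, 0, 0, 0, 8], [-37, -83, 0, 0, 0, 16], [-37, -83, 10, 0, 0, 25], [-37, -83, 40, 0, 0, 34], [-37, -83, 60, 0, 0, 34], [-37, -83, 70, 0, 0, 34], [-37, -83, 78, 0, 0, 34], [-37, -83, 78, 0, 0, 34], [-37, -83, 78, 0, 0, 34]]]}}

```text
t: 8.3
tool_pos: [0.4853, -0.079, 0.0647]
tcp_rot: [0.0, 0.862, 0.507, 0.0]
contact_force: [-0.1, -0.1, 0.4]
width: -0.0002
grip_force: 0.0
```

```bash
python3 look.py c wrist
```

```text
8.3 [ 0.4853 -0.079   0.0647] az 60.9 [-0.47  0.48  0.7   2.14 -0.49  0.68  0.06] [-0.1 -0.1  0.4]
tool in gate [ -82. -142.]
wrist gate 0.25 [ 0.564 -0.027 -0.005] gate [  0. -96.] [327.  88.]
wrist offcut_1 0.85 [ 0.502 -0.042  0.06 ] gate [ -62. -106.] [254. 178.]
wrist offcut_1 0.6 [ 0.621 -0.04   0.057] gate [  57. -114.] [491.  46.]
wrist offcut_1 0.6 [ 0.329 -0.101 -0.   ] gate [-239. -153.] [104. 321.]
```

View pics/cwrist.png

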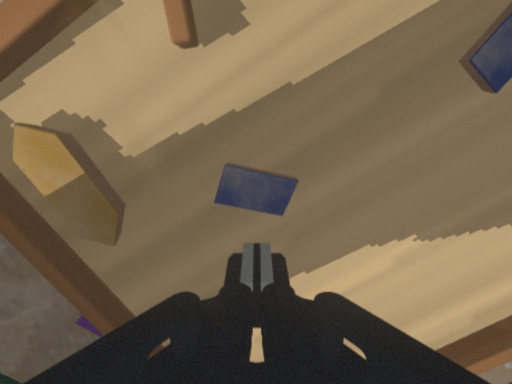

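>>> {"method": "drive_tool", "body": {"motion": [[[10, 0, 0, 0, 0, 0], [20, 0, 0, 0, 0, 0], [31, 0, 0, 0, 0, 0], [42, 0, 0, 0, 0, 0], [53, 0, 0, 0, 0, 0], [64, 0, 0, 0, 0, 0], [75, 0, 0, 0, 0, 0], [86, 0, 0, 0, 0, 0], [95, 0, 0, 0, 0, 0], [95, 0, 0, 0, 0, 0]]]}}

```text
t: 9.45
tool_pos: [0.5317, 0.0056, 0.0642]
tcp_rot: [-0.0, 0.861, 0.508, 0.0]
contact_force: [0.1, 0.1, 0.1]
width: -0.0006
grip_force: 0.0
```

```bash
python3 look.py d wrist
```

```text
9.45 [0.5317 0.0056 0.0642] az 61.1 [-0.61  0.53  0.69  2.05 -0.51  0.72 -0.11] [0.1 0.1 0.1]
tool in gate [-29. -61.]
wrist gate 0.65 [0.539 0.027 0.06 ] gate [-20. -40.] [252. 214.]
wrist gate 0.56 [0.555 0.068 0.06 ] gate [-1. -1.] [239. 127.]
wrist offcut_1 0.95 [0.538 0.026 0.06 ] gate [-22. -41.] [251. 216.]
wrist offcut_1 0.91 [ 0.619 -0.038  0.054] gate [  55. -112.] [442. 242.]
wrist offcut_1 0.66 [0.567 0.108 0.015] gate [13. 38.] [226.  44.]
```

View pics/dwrist.png

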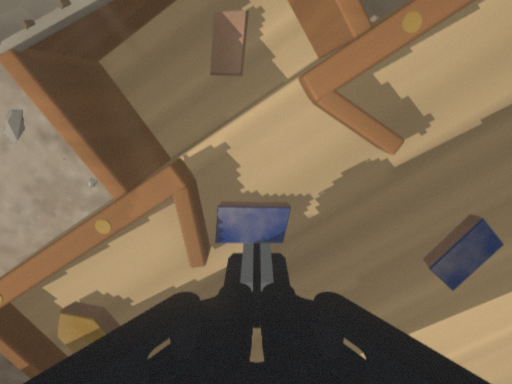

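>>> {"method": "drive_tool", "body": {"motion": [[[10, -1, 0, 0, 0, 0], [20, -2, 0, 0, 0, 0], [30, -3, 0, 0, 0, -2], [40, -4, 0, 0, 0, -5], [50, -6, 0, 0, 0, -9], [58, -8, 0, 0, 0, -12], [66, -10, 0, 0, 0, -15], [74, -12, 0, 0, 0, -18], [80, -14, 0, 0, 0, -18], [80, -14, 0, 0, 0, -18], [80, -14, 0, 0, 0, -18], [66, -12, -20, 0, 0, -18], [40, -10, -60, 0, 0, -18], [0, 0, -80, 0, 0, 0], [0, 0, -80, 0, 0, 0], [0, 0, -80, 0, 0, 0], [0, 0, -80, 0, 0, 0]]]}}

```text
t: 11.3
tool_pos: [0.5306, 0.0046, 0.1439]
tcp_rot: [-0.0, 0.861, 0.508, -0.0]
contact_force: [-0.2, 0.5, -0.5]
width: -0.0005
grip_force: 0.0
```

```bash
python3 look.py e wrist
```

```text
11.3 [0.5306 0.0046 0.1439] az 61.1 [-0.7   0.42  0.78  2.   -0.38  0.88 -0.21] [-0.2  0.5 -0.5]
tool in gate [-30. -62.]
wrist gate 0.85 [0.555 0.07  0.062] gate [-0.  1.] [246. 110.]
wrist gate 0.73 [ 0.428 -0.002  0.057] gate [-133.  -61.] [155. 263.]
wrist offcut_1 0.95 [0.567 0.108 0.013] gate [14. 38.] [237.  56.]
wrist offcut_1 0.94 [0.553 0.086 0.019] gate [-1. 17.] [235.  90.]
wrist offcut_1 0.59 [ 0.623 -0.042  0.057] gate [  59. -116.] [393. 197.]
wrist offcut_1 0.54 [ 0.328 -0.101  0.003] gate [-240. -152.] [148. 343.]
```

View pics/ewrist.png

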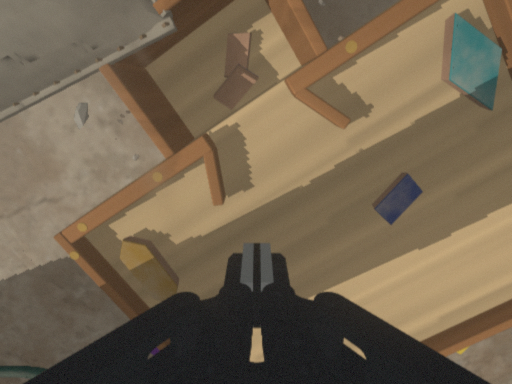

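>>> {"method": "drive_tool", "body": {"motion": [[[-10, 40, 0, 0, 0, -8], [-10, 85, 0, 0, 0, -16], [-10, 135, 0, 0, 0, -25], [-10, 135, 0, 0, 0, -33], [-10, 135, 10, 0, 0, -41], [-10, 135, 30, 0, 0, -50], [-10, 135, 50, 0, 0, -58], [-10, 135, 70, 0, 0, -66], [-10, 135, 80, 0, 0, -66], [-10, 135, 80, 0, 0, -66], [-10, 135, 80, 0, 0, -66]]]}}

```text
t: 12.55
tool_pos: [0.6444, -0.0703, 0.0645]
tcp_rot: [0.0, 0.447, 0.894, -0.0]
contact_force: [-0.4, 0.5, 0.0]
width: -0.0002
grip_force: 0.0
```

```bash
python3 look.py f wrist
```

```text
12.55 [ 0.6444 -0.0703  0.0645] az 126.8 [-0.23  0.63  0.39  1.76 -0.31  0.82  0.95] [-0.4  0.5  0. ]
tool in gate [  78. -146.]
wrist offcut_1 0.96 [ 0.62  -0.038  0.059] gate [  56. -112.] [259. 184.]
```

View pics/fwrist.png

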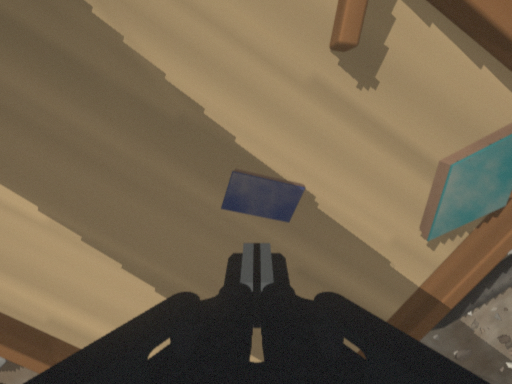

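>>> {"method": "drive_tool", "body": {"motion": [[[8, 2, 0, 0, 0, 0], [18, 2, 0, 0, 0, 0], [29, 2, 0, 0, 0, 0], [40, 2, 0, 0, 0, 0], [51, 2, 0, 0, 0, 0], [62, 2, 0, 0, 0, 0], [73, 2, 0, 0, 0, 0], [84, 2, 0, 0, 0, 0], [95, 2, 0, 0, 0, 0], [95, 2, 0, 0, 0, 0]]]}}

```text
t: 13.7
tool_pos: [0.5874, 0.0089, 0.0641]
tcp_rot: [-0.001, 0.446, 0.895, 0.0]
contact_force: [-0.4, 0.1, 0.2]
width: -0.0001
grip_force: 0.0
```

```bash
python3 look.py g wrist
```

```text
13.7 [0.5874 0.0089 0.0641] az 127.1 [-0.38  0.55  0.4   1.91 -0.3   0.74  0.84] [-0.4  0.1  0.2]
tool in gate [ 27. -62.]
wrist gate 0.87 [0.556 0.066 0.061] gate [-0. -3.] [280. 135.]
wrist offcut_1 0.85 [0.567 0.11  0.014] gate [14. 40.] [337.  73.]
wrist offcut_1 0.82 [0.552 0.086 0.017] gate [-3. 18.] [291.  92.]
wrist offcut_1 0.71 [0.571 0.022 0.058] gate [ 11. -48.] [249. 221.]
```

View pics/gwrist.png

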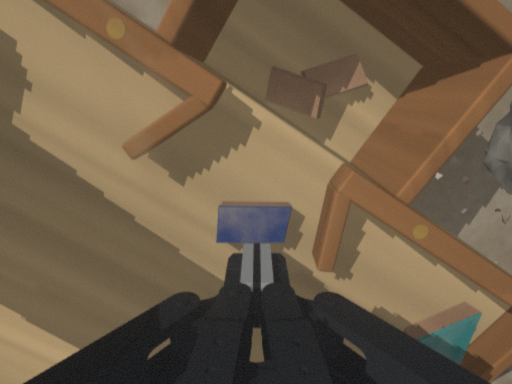

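>>> {"method": "drive_tool", "body": {"motion": [[[9, 0, 0, 0, 0, 3], [18, 1, 0, 0, 0, 6], [27, 2, 0, 0, 0, 10], [36, 4, 0, 0, 0, 13], [45, 7, 0, 0, 0, 16], [54, 10, 0, 0, 0, 19], [62, 13, 0, 0, 0, 22], [70, 16, 0, 0, 0, 25], [77, 20, 0, 0, 0, 28], [83, 23, 0, 0, 0, 28], [83, 23, 0, 0, 0, 28], [83, 23, 0, 0, 0, 28], [70, 19, -20, 0, 0, 28], [50, 10, -60, 0, 0, 28], [0, 0, -90, 0, 0, 28], [0, 0, -90, 0, 0, 28], [0, 0, -90, 0, 0, 28], [0, 0, -90, 0, 0, 28]]]}}

```text
t: 15.65
tool_pos: [0.5876, 0.0074, 0.1533]
tcp_rot: [-0.001, 0.65, 0.76, -0.0]
contact_force: [0.3, 0.4, -0.2]
width: 0.0002
grip_force: 0.0
```

```bash
python3 look.py h wrist; python3 - <<'E'
from h import *
for t in("long_hexagon","lozenge"):
    C=cam("wrist")
    for d in place_of("wrist",t): print(t,d["confidence"],(C[3]@np.append(d["position"],1))[:3])
E
```

```text
15.65 [0.5876 0.0074 0.1533] az 98.9 [-0.54  0.46  0.61  1.85 -0.32  0.93  0.37] [ 0.3  0.4 -0.2]
tool in gate [ 27. -64.]
wrist gate 0.91 [0.557 0.067 0.063] gate [ 1. -2.] [231. 119.]
wrist offcut_1 0.87 [0.568 0.106 0.015] gate [15. 36.] [255.  69.]
wrist offcut_1 0.84 [0.552 0.088 0.018] gate [-2. 19.] [233.  89.]
wrist offcut_1 0.75 [0.558 0.065 0.061] gate [ 1. -4.] [231. 122.]
wrist offcut_1 0.71 [0.53  0.078 0.018] gate [-25.  11.] [205.  97.]
wrist offcut_1 0.51 [ 0.331 -0.099 -0.002] gate [-237. -151.] [  4. 240.]
wrist offcut_1 0.31 [ 0.427 -0.001  0.058] gate [-134.  -61.] [ 57. 180.]
long_hexagon 0.71 [ 0.42585097 -0.00182427  0.058438  ]
lozenge 0.32 [0.55395541 0.10867753 0.00344599]
```

View pics/hwrist.png

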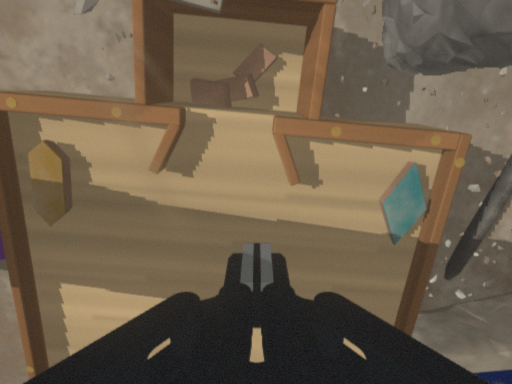

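```bash
python3 -c "
from station import *
print(close_job())"
```

```text
the job is handed in; nothing more can be done
None
```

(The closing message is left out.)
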